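# Seat a drying cartridge in a sprung bayonet port and hold it there

### The job

Take the drying cartridge with the flat wing grip from the white rack, line its two lugs up with the slots of the port on the green unit and push it down against the spring until its shoulder is flush; then, keeping it pressed, twist it a quarter turn clockwise (seen from above) against the return spring to the stop. Finish while still gripping it there, pressed flush and fully turned. Leave the old cartridge, bottle, jar and beaker where they stand.

Things in the scene. Friction and masses are not known exactly. Their poses are not given: they have to be found in the camera images.
- cartridge: White drying cartridge, 98 mm tall, 0.16 kg, upright in a rack bay; origin: centre of underside, z up. Foot barrel 33 mm dia, 0 to 24 mm up, edge chamfered; two lugs on it along +x and -x, out to 24 mm from the axis, 8 mm wide, 4 to 11 mm up; shoulder 60 mm dia, 24 to 30; body 44 mm dia, 30 to 62; flat wing grip on top. A half turn leaves it the same.
- cartridge_grip (a point): Middle of the cartridge's upright wing grip, 80 mm above its underside; axes as the cartridge's. The wing is 50 mm long along x (in line with the lugs), 16 mm thick along y, 36 mm high (62 to 98 mm above the underside).
- port: Drying unit: green box 160 mm square, 70 mm high, fixed to the bench, with a round aluminium collar 70 mm dia rising from its middle to 110 mm. Origin: centre of its underside, z up. Under the collar's 8 mm thick flange the lugs can turn clockwise only, once the cartridge's underside is 19 mm below the mouth.
- port_mouth (a point): Centre of the port's mouth, on the collar's top face 110 mm above the bench, z up. Round bore 37 mm dia with two slots 14 mm wide along the point's +x and -x, reaching 28 mm from the axis; a half turn leaves it the same. Flush: the cartridge's shoulder rests on this face, its underside 24 mm below. A sprung plunger starts 10 mm below the mouth.
- port_plunger (a joint): Travel in m of the sprung steel plunger in the port: 0 when free, 0.014 when the cartridge is flush. Pushes up with 3 N at first, 10 N at flush.
- port_turn (a joint): Turn in rad of the sprung return ring in the port: 0 at rest, grows clockwise seen from above, stop at 1.45. The lugs meet it after the cartridge has turned about 0.17 rad from the slots, so the stop comes at about 1.62 rad of cartridge turn. Pushes back with 0.04 N m at first, 0.16 N m at the stop.
- rack: Low white tray fixed to the bench, 90 mm (x) by 200 mm (y), 18 mm high, floor and walls 5 mm thick, split into two bays side by side along y, bay centres 50 mm either side of the middle. Origin: centre of underside. The cartridge stands in one bay, the old one in the other; which is which varies.
- old_cartridge: Old cartridge, stays in the rack: same white barrel, shoulder and body but no lugs, and a small round knob 28 mm in diameter on top; 84 mm tall. Origin: centre of its underside.
- bottle: Amber glass bottle with white cap, 64 mm in diameter, 150 mm tall, on the bench beyond the port and rack. Origin: centre of its underside.
- jar: Small clear jar with white lid, 52 mm in diameter, 60 mm tall, on the bench on the robot's side. Origin: centre of its underside.
- beaker: Glass beaker, 68 mm in diameter, 80 mm tall, on the bench beyond the rack. Origin: centre of its underside.

How it is judged:
By the outcome, as a careful person would: the job done as asked, in the order asked, and still so for the second after the job is handed in, while the arm keeps its last pose, push and grip.
It also fails if it takes over 45 s, if anything falls off the work surface, if the arm or the gripper's body presses on something with over 40 N, if the wrist force passes 120 N, or if a joint passes its speed limit or range.

### The arm

A 6-joint arm with a two-finger parallel gripper is mounted at the origin on the work surface. World frame = base frame: x ahead of the robot, y to its left, z up, the work surface at z = 0. Lengths are in m, angles in degrees, forces in N, time in s.
With the tool pointing down it reaches from about 0.35 to 0.875 m from the base axis. Payload 4.2 kg.
Tool frame: the origin (TCP) lies at the very end of the fingers, on their centre line; the grasp point (between the pads) lies 19 mm behind it; z points along the fingers, y is the line along which they close (so a half turn about z gives the same grasp; the last joint's range is limited). The gripper opens to 87 mm and grips with 3 to 60 N. Pads are 19 mm wide; open, the fingers measure 117 mm over their backs; the gripper's body (75 mm by 190 mm) begins 51 mm behind the grasp point.
Start: joints at [90.218, 22.042, 0.453, 0, -68.411, -14.817], TCP at [0.158, 0.605, 0.223] pointing down, gripper open.
Joint ranges: [-179.83, 179.83], [-69.29, 118.12], [-61.27, 80.66], [-181.25, 117.63], [-171.15, -9.14], [-177.46, 177.46]. Speed limits (degrees/s): [159.86, 159.86, 180, 180, 180, 180].

### API

Orientations are given as a 3x3 rotation matrix whose columns are the frame's x, y, z axes.
In Python, from station import sense, cams, r gives the robot as it stands. The module is installed in compiled form; this text tells all that it offers.
- The arm moves only by the tool step_arm, never from a script. Its argument "targets" is text: rows parted by semicolons, each of 4 numbers parted by spaces: the shift along the tool's x, y, z in cm, then the turn about the tool's z in degrees. In form: x y z turn; .... A call has 1 to 12 rows; each row shifts and turns the commanded pose from where the row before left it, along the tool's axes as they then stand; what a row does not reach is not made up. A row lasts 1/12 s, in which the tool goes at most 41.7 mm and 7.16 degrees, less where a joint would pass 70% of its speed; a pose out of reach is approached as far as the arm can. A call with a gripper value outside its range is refused whole. "claw" is the finger opening in cm, from 0 to 8.7, set as the call begins (left out, the last holds). The fingers move at their own pace and stop on an object; the grip force is fixed at half the most. Time passes only in rows, so rows that do not move let the fingers close. It gives the time, the measured TCP pose, the force, the opening and the grip force at its end, in the units of the state.
- sense(): the state, without advancing time (a new reading comes with each control period).
- cams.capture(name): name is "side" or "top" or "wrist"; returns a dict with "frame" (420x560x3 uint8, blue, green, red), "vertical_fov" (degrees; the focal length in pixels is half the picture's height over the tangent of half this angle, whatever the lens; pixels are square), "cx", "cy" (the principal point, pixels), "eye" and "rotation" of the camera in the world; the wrist camera has in their place "tool_from_camera" (4x4, takes a point from camera to tool coordinates, whose origin is the TCP and whose axes are the flange's). Camera axes: x right, y down, z forward; pixel columns grow to the right and rows downward; lengths in m; the calibration is good to about 2 mm. A picture is of the moment at which its call begins: read the wrist's pose just before it. There is no depth.
- r.finish_job(): hands the job in; it is judged then, once.
The state is a dict: "time_s": time; "joints": joint angles; "joint_velocities": joint speeds; "effort": joint torques, N m; "tcp_pos": TCP position; "ee_rot": TCP orientation; "wrist_force": force on the tool from outside, world axes, zero at the start; "moment": the same for the moment, N m; "gripper_width": opening from 0.0 (shut) to 1.0 (fully open); "gripper_force": force on a finger pad.
Only numpy, scipy, OpenCV 4.12 (cv2) and the standard library are available. Lean on these libraries where they do the work, as an engineer would, in place of code of your own. Each camera call takes 0.05 s, during which the arm holds its last target. There are 200 camera calls.

## Working session

There is one attempt and no reset: what is moved stays moved. The work goes in short steps, Python scripts to look and compute and a tool call to move; the robot and the scene stay as the last step left them, time stands still between calls to the robot, and variables do not carry over. Pictures are saved under pics/ and viewed, at most 10 in all, crops included, and the job is handed in when it is done.

Besides the shell and the picture viewer there is one more tool, called as name(argument=value, ...) on one line, values as JSON. step_arm: Moves the arm, as the interface text tells. Its arguments: {"type":"object","properties":{"targets":{"type":"string"},"claw":{"type":"number"}},"required":["targets"]}

```bash
mkdir -p pics; cat > h.py <<'E'
import numpy as np, cv2
from station import sense, cams, r
def K(c):
    f=c["frame"].shape[0]/2/np.tan(np.radians(c["vertical_fov"])/2); return f,c["cx"],c["cy"]
def cap(name):
    s=sense(); c=cams.capture(name)
    if "eye" not in c:
        T=np.array(c["tool_from_camera"]); R=np.array(s["ee_rot"])
        c["eye"]=np.array(s["tcp_pos"])+R@T[:3,3]; c["rotation"]=R@T[:3,:3]
    return c
def ray(c,u,v,z):
    f,cx,cy=K(c); d=np.array(c["rotation"])@np.array([(u-cx)/f,(v-cy)/f,1]); e=np.array(c["eye"])
    return e+d*(z-e[2])/d[2]
def proj(c,p):
    f,cx,cy=K(c); q=np.array(c["rotation"]).T@(np.array(p)-np.array(c["eye"])); return f*q[0]/q[2]+cx, f*q[1]/q[2]+cy
E
python3 - <<'E'
from h import *
import pickle
s=sense(); print({k:np.round(v,3).tolist() for k,v in s.items()})
a=cap("top"); b=cap("wrist")
for n,c in (("top",a),("wrist",b)):
    cv2.imwrite(f"pics/{n}1.png",c["frame"]); print(n,K(c),np.round(c["eye"],3),np.round(c["rotation"],2).tolist())
pickle.dump((a,b),open("c1.pkl","wb"))
E
```

```text
{'time_s': 0.0, 'joints': [90.218, 22.09, 0.378, -0.028, -68.411, -14.818], 'joint_velocities': [-0.086, 0.027, -0.096, 0.073, -0.026, 0.108], 'effort': [0.001, -39.067, 18.741, 4.22, 0.011, -0.0], 'tcp_pos': [0.157, 0.604, 0.221], 'ee_rot': [[0.968, -0.252, -0.0], [-0.252, -0.968, -0.002], [0.0, 0.002, -1.0]], 'wrist_force': [-0.45, 0.487, 1.148], 'moment': [-0.025, 0.018, -0.038], 'gripper_force': 0.0, 'gripper_width': 1.0}
top (np.float64(448.7910874617284), 272.41811895220627, 210.5752825520399) [0.503 0.029 0.975] [[-0.02, -1.0, 0.1], [-1.0, 0.02, -0.02], [0.01, -0.1, -1.0]]
wrist (np.float64(363.84643405612655), 276.32419767217095, 208.0308024162228) [0.232 0.585 0.384] [[-0.25, -0.93, -0.27], [-0.97, 0.24, 0.07], [0.0, 0.28, -0.96]]
```

View pics/top1.png

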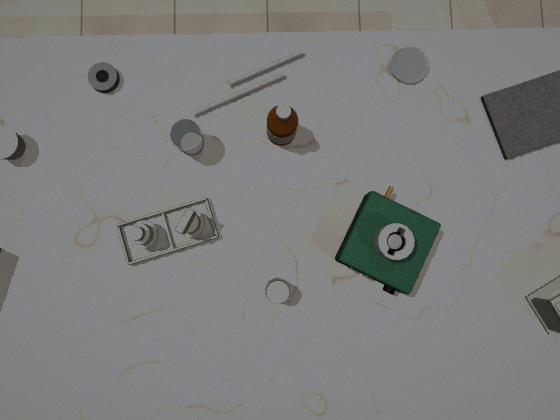

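View pics/wrist1.png

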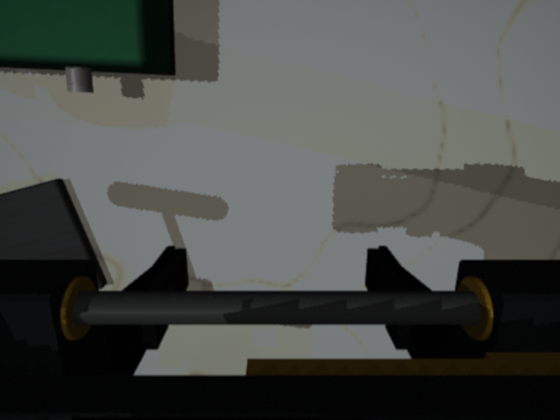

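The top view shows the rack at about (168,232). The cartridge with the wing grip is in the right bay at about (188,222), and the old knobbed one is at (143,235). The green port has its collar at (396,241), with slots running from upper right to lower left. The wrist view shows only unrelated items. I'll zoom in on both targets.

```bash
python3 - <<'E'
from h import *
import pickle
a,b=pickle.load(open("c1.pkl","rb")); f=a["frame"]
z=lambda x,y:cv2.resize(f[y:y+70,x:x+70],(390,390),interpolation=cv2.INTER_CUBIC)*1
cv2.imwrite("pics/zoom.png",np.clip(np.hstack([z(155,190),z(361,206)])*1.2,0,255).astype(np.uint8))
for n,(u,v,h) in dict(grip=(188,222,.1),mouth=(396,241,.11),old=(141,233,.09),bottle=(283,112,.15),jar=(278,291,.06),beaker=(187,135,.05)).items(): print(n,np.round(ray(a,u,v,h),3))
# port box top face
hsv=cv2.cvtColor(f,cv2.COLOR_BGR2HSV); m=cv2.inRange(hsv,(50,90,30),(90,255,255))
c=max(cv2.findContours(m,0,2)[0],key=cv2.contourArea); q=cv2.boxPoints(cv2.minAreaRect(c))
P=np.array([ray(a,*p,.07)[:2] for p in q]); print(np.round(P,3).tolist(),P.mean(0)); 
e=P[1]-P[0]; print(np.degrees(np.arctan2(e[1],e[0])),np.linalg.norm(e))
E
```

```text
grip [0.569 0.18  0.1  ]
mouth [ 0.522 -0.222  0.11 ]
old [0.55  0.274 0.09 ]
bottle [ 0.769 -0.009  0.15 ]
jar [0.428 0.007 0.06 ]
beaker [0.755 0.19  0.05 ]
[[0.486, -0.105], [0.631, -0.181], [0.555, -0.329], [0.413, -0.251]] [ 0.52115163 -0.21646144]
-27.601166417178288 0.16292954141487215
```

View pics/zoom.png

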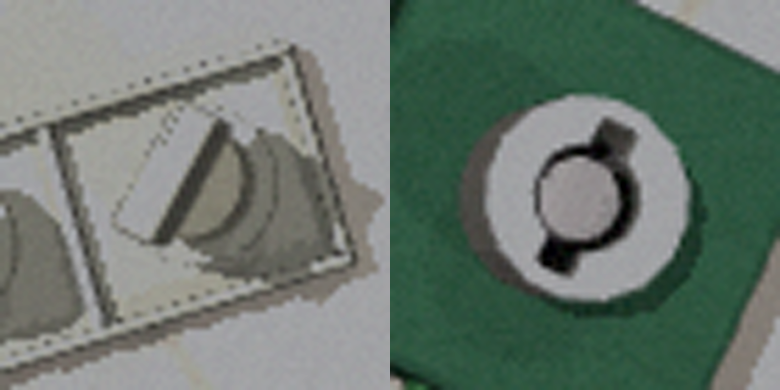

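Wing centre is about (185.5,221) px with its direction near −27°. The mouth is about (396,241) px with its slots near −26°. I'm moving above the cartridge for a closer look with the wrist camera.

step_arm(targets="1.7 1 0 0;3.3 2 0 0;3.3 2 0 0;3.3 2 0 0;3.3 2 0 0;3.3 2 0 0;3.3 2 0 0;3.3 2 0 0;3.3 2 0 0;3.3 2 0 0;3.3 2 0 0;3.3 2 0 0")

```text
time_s: 1.1
tcp_pos: [0.468, 0.2847, 0.2223]
ee_rot: [[0.968, -0.252, -0.001], [-0.252, -0.968, -0.0], [-0.001, 0.0, -1.0]]
wrist_force: [0.4, 0.5, -0.1]
gripper_width: 1.0
gripper_force: 0.0
```

step_arm(targets="3.3 2 0 0;3.3 2 0 0;3.3 2 0 0;2.6 1.7 0 0;0 0 0 6.2;0 0 0 6.2;0 0 0 0;0 0 0 0;0 0 0 0", claw=6.5)

```text
time_s: 1.85
tcp_pos: [0.5685, 0.1806, 0.2223]
ee_rot: [[0.892, -0.452, -0.0], [-0.452, -0.892, -0.0], [-0.0, 0.0, -1.0]]
wrist_force: [-0.4, -0.9, 0.1]
gripper_width: 0.744
gripper_force: 0.0
```

```bash
python3 - <<'E'
from h import *
import pickle
s=sense(); c=cap("wrist"); pickle.dump((s,c),open("c2.pkl","wb"))
print(s["time_s"],np.round(s["tcp_pos"],4),np.round(s["ee_rot"],3).tolist(),s["joints"])
print(proj(c,[.574,.184,.103]))
cv2.imwrite("pics/w2.png",np.clip(c["frame"]*1.5,0,255).astype(np.uint8))
E
```

```text
1.85 [0.5685 0.1806 0.2223] [[0.892, -0.452, -0.0], [-0.452, -0.892, -0.0], [-0.0, 0.0, -1.0]] [ 3.31603313e+01  1.92966583e+01 -3.72343580e+00 -3.73611404e-03
 -6.70058542e+01  2.99997686e+01]
(np.float64(268.58880475387207), np.float64(197.29016737134947))
```

View pics/w2.png

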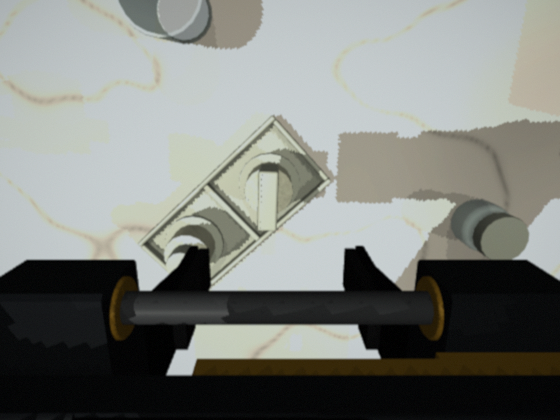

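The wing shows as a near-vertical strip, columns 259–276 and rows 170–230, about midway between the fingers. A zoomed, thresholded view will give the edges.

```bash
python3 - <<'E'
from h import *
import pickle
s,c=pickle.load(open("c2.pkl","rb")); f=c["frame"]
z=cv2.resize(f[140:250,215:325],(600,600),interpolation=cv2.INTER_CUBIC)
cv2.imwrite("pics/z2.png",np.clip(z*1.4,0,255).astype(np.uint8))
g=cv2.cvtColor(f,cv2.COLOR_BGR2GRAY)
for y in range(166,240,6): print(y,g[y,250:286].tolist())
E
```

```text
166 [130, 130, 129, 128, 122, 109, 92, 76, 65, 58, 54, 47, 42, 41, 42, 42, 43, 42, 41, 43, 43, 43, 43, 43, 43, 42, 44, 44, 50, 53, 57, 65, 74, 79, 83, 84]
172 [101, 76, 75, 90, 108, 123, 131, 129, 115, 107, 114, 116, 117, 114, 113, 112, 111, 110, 109, 107, 106, 104, 103, 102, 100, 99, 90, 74, 71, 90, 95, 90, 80, 67, 59, 55]
178 [135, 136, 136, 136, 135, 136, 135, 126, 112, 123, 129, 126, 133, 137, 136, 137, 137, 137, 137, 136, 136, 136, 136, 136, 135, 134, 124, 99, 79, 92, 98, 101, 104, 104, 103, 102]
184 [137, 136, 136, 137, 136, 136, 135, 123, 107, 122, 130, 125, 134, 137, 137, 137, 137, 136, 136, 136, 136, 136, 136, 136, 136, 131, 119, 96, 80, 94, 101, 102, 102, 101, 99, 98]
190 [136, 136, 136, 136, 136, 136, 135, 127, 114, 125, 131, 126, 134, 136, 136, 136, 137, 136, 136, 136, 136, 136, 135, 136, 136, 130, 114, 94, 89, 98, 101, 101, 99, 99, 102, 101]
196 [135, 136, 136, 136, 136, 136, 136, 127, 114, 126, 125, 115, 130, 136, 136, 136, 136, 136, 135, 136, 136, 136, 135, 136, 136, 128, 108, 89, 96, 100, 101, 100, 100, 101, 101, 101]
202 [136, 136, 136, 136, 136, 136, 135, 128, 118, 
[... 497 characters left out ...]
2, 112, 127, 128, 130, 129, 119, 107, 122, 132, 134, 135, 136, 136, 136, 136, 136, 136, 136, 135, 136, 136, 136, 135, 130, 112, 84, 61, 55, 67, 91, 116, 129, 132, 127, 114]
226 [49, 57, 70, 78, 77, 73, 72, 86, 120, 134, 133, 135, 136, 136, 135, 136, 135, 135, 136, 136, 136, 135, 135, 135, 128, 108, 101, 122, 118, 101, 96, 106, 118, 133, 138, 139]
232 [136, 135, 130, 114, 84, 56, 43, 49, 59, 66, 68, 65, 59, 52, 53, 64, 83, 109, 125, 130, 124, 113, 99, 90, 94, 114, 131, 134, 135, 136, 137, 137, 135, 135, 135, 134]
238 [122, 122, 124, 125, 129, 133, 135, 128, 112, 100, 112, 127, 133, 127, 115, 101, 95, 99, 117, 133, 137, 137, 136, 137, 136, 137, 136, 137, 137, 137, 137, 137, 138, 138, 137, 137]
```

View pics/z2.png

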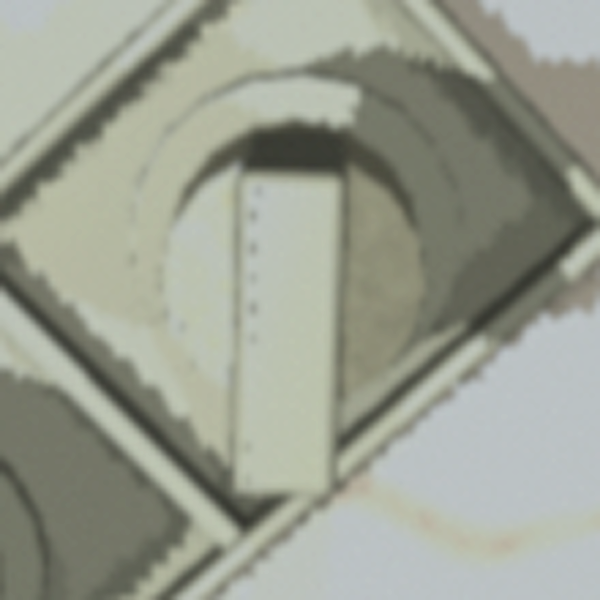

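The zoom shows the wing's top face with corners at about (242,172), (345,172), (331,492) and (231,490) in zoom pixels, so its edges are clear.

```bash
python3 - <<'E'
from h import *
import pickle
s,c=pickle.load(open("c2.pkl","rb"))
q=[(242,172),(345,172),(331,492),(231,490)]
k=110/600
P=np.array([ray(c,215+u*k,140+v*k,.103) for u,v in q]); m=P.mean(0)
print(np.round(P,4).tolist(),m)
d=(P[0]+P[1]-P[2]-P[3])[:2]; ang=np.degrees(np.arctan2(d[1],d[0])); print("len",np.linalg.norm(d)/2,"wid",np.linalg.norm((P[0]+P[3]-P[1]-P[2])[:2])/2,"ang",ang)
R=np.array(s["ee_rot"]); yaw=np.degrees(np.arctan2(R[1,0],R[0,0])); print("yaw",yaw,"turn+cw",yaw-ang)
print("shift tool cm",100*(R.T@(m-np.array(s["tcp_pos"]))))
E
```

```text
[[0.5958, 0.1809, 0.103], [0.5891, 0.1677, 0.103], [0.5465, 0.1916, 0.103], [0.5536, 0.2049, 0.103]] [0.57126679 0.18626605 0.103     ]
len 0.048745829685417734 wid 0.014950403770467633 ang -29.416599453288605
yaw -26.84136329749758 turn+cw 2.575236155791025
shift tool cm [-8.63377107e-03 -6.31506285e-01  1.19343688e+01]
```

step_arm(targets="0 -0.63 0 2.6;0 0 2 0;0 0 3 0;0 0 3 0;0 0 3 0;0 0 2 0;0 0 1.2 0;0 0 0.7 0;0 0 0.4 0;0 0 0 0;0 0 0 0")

```text
time_s: 2.82
tcp_pos: [0.5722, 0.1865, 0.0704]
ee_rot: [[0.87, -0.493, 0.002], [-0.493, -0.87, 0.001], [0.001, -0.001, -1.0]]
wrist_force: [-0.4, 0.8, 0.2]
gripper_width: 0.75
gripper_force: 0.0
```

```bash
python3 - <<'E'
from h import *
a=cap("wrist"); b=cap("side")
f=cv2.resize(a["frame"][130:380,120:440],(512,400))
print(proj(b,[.571,.186,.085]),np.round(b["eye"],2),K(b)[0])
u,v=map(int,proj(b,[.571,.186,.085])); x=max(0,u-80);y=max(0,v-70)
g=b["frame"][y:y+140,x:x+100]; g=cv2.resize(g,(286,400))
cv2.imwrite("pics/w3.png",np.clip(np.hstack([f,g])*1.5,0,255).astype(np.uint8)); print(x,y)
E
```

```text
(np.float64(257.673607017058), np.float64(258.14091205462785)) [0.21 0.69 0.65] 464.292438462931
177 188
```

View pics/w3.png

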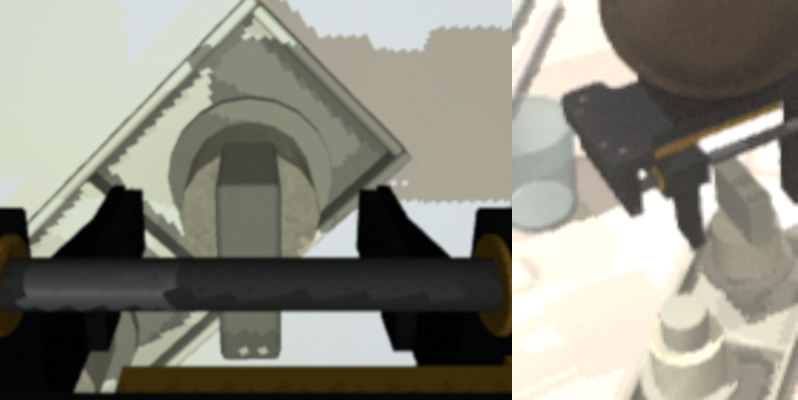

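The wrist view shows the wing centred between the open fingers, with its top face spanning crop rows 185–347. The side view shows no contact. I'll check the along-wing centring, then close.

```bash
python3 - <<'E'
from h import *
s=sense();c=cap("wrist");R=np.array(s["ee_rot"])
for u,v in [(217,185),(279,185),(279,347),(221,347)]: print(np.round(100*(R.T@(ray(c,120+u/1.6,130+v/1.6,.103)-np.array(s["tcp_pos"]))),2))
E
```

```text
[ 2.37 -0.73 -3.21]
[ 2.37  0.77 -3.22]
[-2.21  0.83 -3.22]
[-2.21 -0.7  -3.22]
```

step_arm(targets="0 0 0.1 0;0 0 0 0;0 0 0 0;0 0 0 0;0 0 0 0;0 0 0 0;0 0 0 0;0 0 0 0", claw=0)

```text
time_s: 3.63
tcp_pos: [0.5717, 0.1861, 0.0685]
ee_rot: [[0.869, -0.494, 0.0], [-0.494, -0.869, 0.0], [0.0, -0.0, -1.0]]
wrist_force: [-0.4, 0.6, -0.0]
gripper_width: 0.228
gripper_force: 0.0
```

step_arm(targets="0 0 0 0;0 0 0 0;0 0 0 0;0 0 0 0")

```text
time_s: 3.97
tcp_pos: [0.5717, 0.1861, 0.0685]
ee_rot: [[0.87, -0.494, -0.0], [-0.494, -0.87, -0.0], [-0.0, 0.0, -1.0]]
wrist_force: [0.0, 0.6, -0.7]
gripper_width: 0.181
gripper_force: 29.9
```

step_arm(targets="0 0 -0.5 0;0 0 -1 0;0 0 -2 0;0 0 -2.5 0;0 0 -2.5 0;0 0 -2.5 0;0 0 -2 0;0 0 -1 0;0 0 -0.5 0;0 0 0 0")

```text
time_s: 4.8
tcp_pos: [0.5718, 0.1862, 0.2146]
ee_rot: [[0.869, -0.494, 0.001], [-0.494, -0.869, 0.001], [0.001, -0.002, -1.0]]
wrist_force: [1.1, 0.3, -1.0]
gripper_width: 0.184
gripper_force: 29.9
```

step_arm(targets="0.3 1.5 0 0;0.6 3.1 0 0;0.6 3.1 0 0;0.6 3.1 0 0;0.6 3.1 0 0;0.6 3.1 0 0;0.6 3.1 0 0;0.6 3.1 0 0;0.6 3.1 0 0;0.6 3.1 0 0;0.6 3.1 0 0;0.6 3.1 0 0")

```text
time_s: 5.8
tcp_pos: [0.4534, -0.1591, 0.212]
ee_rot: [[0.869, -0.494, -0.004], [-0.494, -0.869, 0.0], [-0.003, 0.001, -1.0]]
wrist_force: [0.6, -0.8, -1.1]
gripper_width: 0.184
gripper_force: 29.9
```

step_arm(targets="0.6 2 0 0;0.3 0.8 0 0;0 0 0 0;0 0 0 0;0 0 0 0;0 0 0 0")

```text
time_s: 6.3
tcp_pos: [0.45, -0.1855, 0.2132]
ee_rot: [[0.87, -0.493, -0.001], [-0.493, -0.87, 0.0], [-0.001, 0.0, -1.0]]
wrist_force: [-0.4, -0.5, -0.9]
gripper_width: 0.177
gripper_force: 29.9
```

```bash
python3 - <<'E'
from h import *
import pickle
s=sense(); c=cap("wrist"); pickle.dump((s,c),open("c4.pkl","wb"))
print(s["time_s"],np.round(s["tcp_pos"],4),np.round(s["ee_rot"],3).tolist(),s["gripper_force"])
print(proj(c,[.522,-.222,.11]))
z=np.clip(c["frame"]*1.5,0,255).astype(np.uint8)
cv2.imwrite("pics/w4.png",cv2.resize(z[0:280,130:410],(600,600),interpolation=cv2.INTER_CUBIC))
E
```

```text
6.3 [ 0.45   -0.1855  0.2132] [[0.87, -0.493, -0.001], [-0.493, -0.87, 0.0], [-0.001, 0.0, -1.0]] 29.925378032494336
(np.float64(269.9763207907035), np.float64(96.02007277036562))
```

View pics/w4.png

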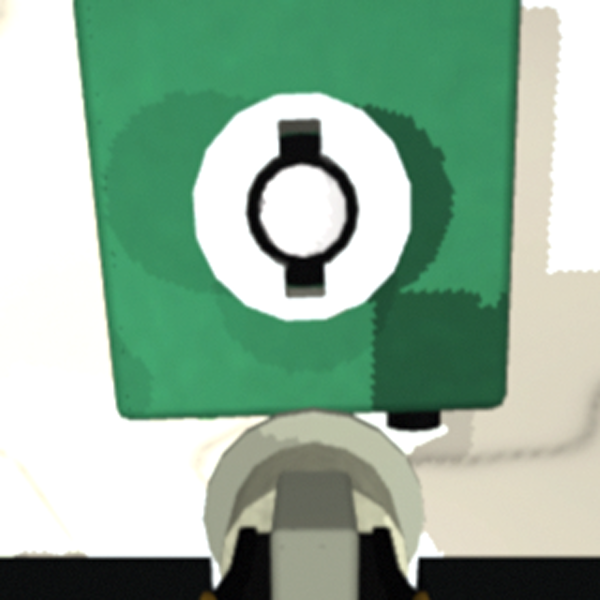

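The wrist view shows the collar at crop x 193–411, y 93–321. The slot outer ends are at (300,119) and (305,297), and the held cartridge's shoulder spans x 204–424 with its top at y≈411. I'll compute the port position and slot angle, and the cartridge's place in the tool.

```bash
python3 - <<'E'
from h import *
import pickle
from scipy.optimize import least_squares
s,c=pickle.load(open("c4.pkl","rb")); f=c["frame"]; k=280/600
R=np.array(s["ee_rot"]); t=np.array(s["tcp_pos"])
L=lambda u,v,z: 100*(R.T@(ray(c,u,v,z)-t))
# collar: not-green blob inside the box's contour
hsv=cv2.cvtColor(f,cv2.COLOR_BGR2HSV); g=cv2.inRange(hsv,(50,60,20),(90,255,255))
cs,h=cv2.findContours(g,cv2.RETR_CCOMP,cv2.CHAIN_APPROX_NONE)
hole=max([x for x,y in zip(cs,h[0]) if y[3]>=0],key=cv2.contourArea)[:,0]
P=np.array([L(u,v,.11) for u,v in hole])
fit=lambda P:least_squares(lambda q:np.hypot(P[:,0]-q[0],P[:,1]-q[1])-q[2],[P[:,0].mean(),P[:,1].mean(),3],loss="soft_l1",f_scale=.05).x
print("collar cx cy r cm",np.round(fit(P),3), "n",len(P))
a=np.array([[279,119],[321,119],[325,297],[286,297]])*k+[130,0]
S=np.array([L(u,v,.11) for u,v in a]); m=S.mean(0); d=S[0]+S[1]-S[2]-S[3]
print("slots",np.round(S,2).tolist(),"mid",np.round(m,3),"angle in tool (deg, + = cw)",np.degrees(np.arctan2(d[1],d[0])),"len",np.linalg.norm(d)/2)
B=np.array([[247,211],[358,211],[302,152],[303,270]])*k+[130,0]
print("bore",np.round([L(u,v,.11) for u,v in B],2).tolist())
# shoulder arc (top rim at underside+30)
zs=t[2]-.064+.030
A=np.array([[204,510],[424,510],[311,411],[235,442],[390,442]])*k+[130,0]
Q=np.array([L(u,v,zs) for u,v in A]); print("shoulder",np.round(Q,2).tolist(),fit(Q))
W=np.array([[272,530],[358,530],[274,472],[352,472]])*k+[130,0]
print("wing top edge",[np.round(L(u,v,t[2]+.034),2).tolist() for u,v in W[:2]])
E
```

```text
collar cx cy r cm [ 7.935 -0.317  3.601] n 298
slots [[10.7, -1.02, 10.32], [10.7, 0.31, 10.32], [5.14, 0.46, 10.32], [5.14, -0.86, 10.32]] mid [ 7.917 -0.279 10.32 ] angle in tool (deg, + = cw) -1.5992847914641526 len 5.563880619365452
bore [[7.91, -2.1, 10.32], [7.91, 1.52, 10.32], [9.72, -0.3, 10.32], [6.02, -0.28, 10.32]]
shoulder [[0.14, -2.88, 3.4], [0.14, 3.04, 3.4], [2.88, 0.0, 3.4], [2.05, -1.99, 3.4], [2.05, 2.08, 3.4]] [-0.10066577  0.06785497  2.97109037]
wing top edge [[2.38, -0.67, -3.4], [2.37, 0.86, -3.4]]
```

step_arm(targets="1.5 -0.1 0 0;2.5 -0.1 0 0;2.5 -0.1 0 0;1.5 -0.08 0 0;0 0 0 -1.6;0 0 1.4 0;0 0 1 0;0 0 0.7 0;0 0 0 0;0 0 0 0")

```text
time_s: 7.18
tcp_pos: [0.5211, -0.2223, 0.1822]
ee_rot: [[0.883, -0.469, -0.001], [-0.469, -0.883, -0.0], [-0.001, 0.001, -1.0]]
wrist_force: [1.0, -0.3, -1.6]
gripper_width: 0.182
gripper_force: 29.9
```

```bash
python3 - <<'E'
from h import *
s=sense(); c=cap("side"); w=cap("wrist")
print(np.round(s["tcp_pos"],4),np.round(s["ee_rot"],3).tolist(),s["joints"].tolist() if hasattr(s["joints"],"tolist") else s["joints"])
t=np.array(s["tcp_pos"]);u,v=map(int,proj(c,[t[0],t[1],.12]));print(u,v)
x,y=max(0,min(460,u-50)),max(0,v-60)
g=cv2.resize(c["frame"][y:y+100,x:x+100],(400,400),interpolation=cv2.INTER_CUBIC)
f=cv2.resize(w["frame"][130:330,180:380],(400,400),interpolation=cv2.INTER_CUBIC)
cv2.imwrite("pics/w5.png",np.clip(np.hstack([f,g])*1.3,0,255).astype(np.uint8))
E
```

```text
[ 0.5211 -0.2223  0.1822] [[0.883, -0.469, -0.001], [-0.469, -0.883, -0.0], [-0.001, 0.001, -1.0]] [-6.707205852859464, 18.267234694781465, -11.33976021542449, 0.015431585457362734, -60.455283184305046, 68.74195995282335]
368 148
```

View pics/w5.png

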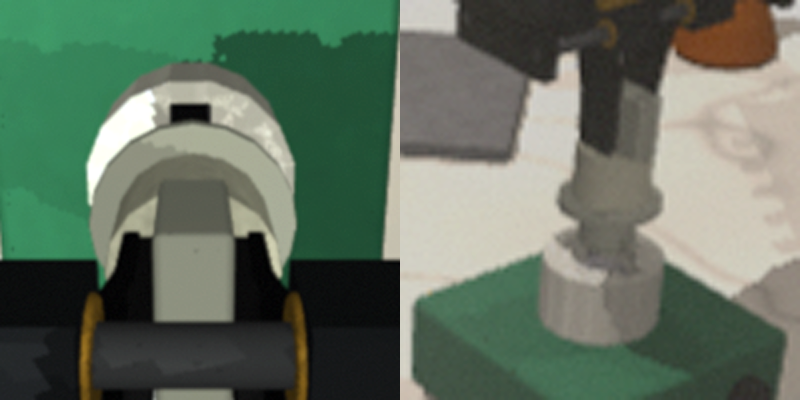

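The wrist crop shows the slot mid (190), collar mid (191) and shoulder mid (193) all in line. The side crop shows the barrel centred just above the mouth. I'm inserting slowly.

step_arm(targets="0 0 0.4 0;0 0 0.3 0;0 0 0.3 0;0 0 0.2 0;0 0 0.2 0;0 0 0 0")

```text
time_s: 7.78
tcp_pos: [0.521, -0.2225, 0.1679]
ee_rot: [[0.883, -0.47, -0.001], [-0.47, -0.883, 0.0], [-0.001, 0.0, -1.0]]
wrist_force: [0.2, -0.5, -1.9]
gripper_width: 0.182
gripper_force: 29.9
```

step_arm(targets="0 0 0.4 0;0 0 0.4 0;0 0 0.3 0;0 0 0.3 0;0 0 0.2 0;0 0 0 0;0 0 0 0")

```text
time_s: 8.37
tcp_pos: [0.5219, -0.2228, 0.1537]
ee_rot: [[0.883, -0.469, 0.002], [-0.469, -0.883, -0.001], [0.002, 0.0, -1.0]]
wrist_force: [-1.0, 0.6, 6.6]
gripper_width: 0.178
gripper_force: 29.9
```

step_arm(targets="0 0 0.2 0;0 0 0.2 0;0 0 0.1 0;0 0 0 0;0 0 0 0;0 0 0 0")

```text
time_s: 8.87
tcp_pos: [0.5221, -0.2228, 0.1495]
ee_rot: [[0.883, -0.469, 0.002], [-0.469, -0.883, -0.001], [0.003, -0.0, -1.0]]
wrist_force: [-2.0, 1.2, 9.3]
gripper_width: 0.179
gripper_force: 29.9
```

step_arm(targets="0 0 0.1 0;0 0 0.1 0;0 0 0 0;0 0 0 0")

```text
time_s: 9.2
tcp_pos: [0.5222, -0.2228, 0.1494]
ee_rot: [[0.884, -0.468, 0.003], [-0.468, -0.884, -0.002], [0.004, 0.0, -1.0]]
wrist_force: [-4.5, 4.1, 16.2]
gripper_width: 0.183
gripper_force: 30.0
```

It's flush: the TCP stopped at 0.1494 and the force rose to 16 N. Next is the clockwise twist while pressing.

step_arm(targets="0 0 0 3;0 0 0 4;0 0 0 4;0 0 0 4;0 0 0 4;0 0 0 4;0 0 0 4;0 0 0 4;0 0 0 4;0 0 0 0")

```text
time_s: 10.03
tcp_pos: [0.523, -0.2235, 0.1494]
ee_rot: [[0.454, -0.891, 0.005], [-0.891, -0.454, -0.003], [0.005, -0.003, -1.0]]
wrist_force: [-2.3, 1.5, 15.5]
gripper_width: 0.179
gripper_force: 30.0
```

step_arm(targets="0 0 0 5;0 0 0 5;0 0 0 5;0 0 0 5;0 0 0 5;0 0 0 5;0 0 0 5;0 0 0 5;0 0 0 5;0 0 0 4;0 0 0 0;0 0 0 0")

```text
time_s: 11.03
tcp_pos: [0.5205, -0.2238, 0.1493]
ee_rot: [[-0.373, -0.928, -0.001], [-0.928, 0.373, -0.003], [0.003, -0.001, -1.0]]
wrist_force: [-7.6, 1.4, 18.8]
gripper_width: 0.185
gripper_force: 30.0
```

```bash
python3 - <<'E'
from h import *
s=sense();R=s["ee_rot"];print(np.degrees(np.arctan2(R[1][0],R[0][0])),np.round(s["moment"],3),s["joints"][5])
E
```

```text
-111.92156771288172 [0.41  2.267 0.017] -15.249934891873771
```

step_arm(targets="0 0 0 3;0 0 0 3;0 0 0 2;0 0 0 0;0 0 0 0")

```text
time_s: 11.45
tcp_pos: [0.5202, -0.2236, 0.1493]
ee_rot: [[-0.498, -0.867, -0.001], [-0.867, 0.498, -0.003], [0.003, -0.0, -1.0]]
wrist_force: [-8.1, 1.2, 18.6]
gripper_width: 0.181
gripper_force: 30.0
```

```bash
cat > m.py <<'E'
from h import *
s=sense();R=s["ee_rot"];print(np.degrees(np.arctan2(R[1][0],R[0][0])),np.round(s["moment"],3),s["joints"][5],np.round(s["effort"],2)[5])
E
python3 m.py
```

```text
-119.8899450177179 [0.598 2.44  0.174] -23.223425152736585 -0.18
```

step_arm(targets="0 0 0 2;0 0 0 2;0 0 0 0;0 0 0 0")

```text
time_s: 11.78
tcp_pos: [0.5203, -0.2234, 0.1493]
ee_rot: [[-0.556, -0.831, -0.001], [-0.831, 0.556, -0.003], [0.003, -0.001, -1.0]]
wrist_force: [-8.0, 1.4, 19.0]
gripper_width: 0.185
gripper_force: 30.7
```

```bash
python3 m.py
```

```text
-123.76156491716856 [0.761 2.353 0.681] -27.123606029614812 -0.71
```

```bash
python3 - <<'E'
from h import *
s=sense();c=cap("side");w=cap("wrist");x,y=310,90
print(np.round(s["tcp_pos"],4),np.round(s["wrist_force"],1),np.round(s["moment"],2))
g=cv2.resize(c["frame"][y:y+100,x:x+100],(400,400),interpolation=cv2.INTER_CUBIC)
f=cv2.resize(w["frame"][130:330,180:380],(400,400),interpolation=cv2.INTER_CUBIC)
cv2.imwrite("pics/w6.png",np.clip(np.hstack([f,g])*1.3,0,255).astype(np.uint8))
E
```

```text
[ 0.5203 -0.2234  0.1493] [-8.   1.4 19. ] [0.76 2.35 0.68]
```

View pics/w6.png

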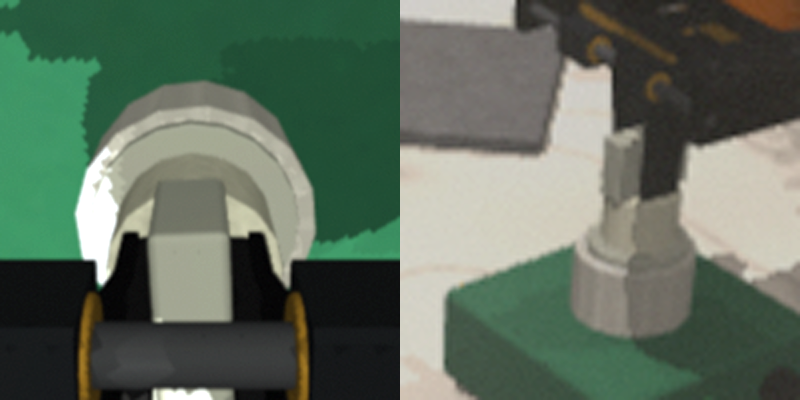

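The cartridge is seated flush on the collar. The wing (crop x 150–232) is still between the pads and turned a quarter, and the moment rose to 0.68 N m at the stop.

```bash
python3 -c "
from station import r
print(r.finish_job())"
```

```text
the job is handed in; nothing more can be done
None
```

The cartridge is in the port, pressed flush and turned clockwise to the stop, and the gripper was still holding it there when I handed the job in; no result came back from the judging.

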